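# Find the concealed release on a cutlery caddy and spring its drawer open

### The arm

A 7-joint arm with a two-finger parallel gripper is mounted at the origin on a cart in front of the work surface, level with it; the furniture and walls round the work are solid. World frame = base frame: x ahead of the robot, y to its left, z up, the work surface at z = 0. Lengths are in m, angles in rad, forces in N, time in s.
With the tool pointing down it reaches from about 0.425 to 0.925 m from the base axis. Payload 6.8 kg.
Tool frame: the origin (TCP) lies at the very end of the fingers, on their centre line; the grasp point (between the pads) lies 19 mm behind it; z points along the fingers, y is the line along which they close (so a half turn about z gives the same grasp; the last joint's range is limited). The gripper opens to 85 mm and grips with 20 to 120 N. Pads are 22 mm wide; open, the fingers measure 114 mm over their backs; the gripper's body (76 mm by 85 mm) begins 54 mm behind the grasp point. The pads swing forward as they close: fully open they stand 13 mm farther back than shut.
Start: joints at [1.046, 0.477, 0.022, 1.555, -0.011, 1.109, -0.083], TCP at [0.273, -0.617, 0.231] pointing down, gripper open.
Joint ranges: [-2.96, 2.96], [-0.34, 2.1], [-1.41, 1.46], [0.24, 2.44], [-1.37, 4.51], [0.17, 1.92], [-2.96, 2.96]. Speed limits (rad/s): [2.39, 2.39, 3.14, 3.14, 3.14, 3.14, 3.14].

### API

Orientations are given as a unit quaternion [w, x, y, z].
In Python, from station import get_obs, read_camera, hand_in gives the robot as it stands.
- The arm moves only by the tool arm_command, never from a script. Its argument "commands" is one flat list of numbers, 7 for each row, row after row: the shift along the tool's x, y, z in m, then the turn, a rotation vector about the tool's x, y, z in degrees, then the opening, from 0 (shut) to 1 (fully open). In form: [tx, ty, tz, rx, ry, rz, fingers, tx, ty, tz, rx, ry, rz, fingers, ...]. A call has 1 to 8 rows; each row is the pose to reach, as a shift and turn from the pose commanded when the call began, along the tool's axes at that moment; what a row does not reach only later rows make up. A row lasts 1/10 s, in which the tool goes at most 50 mm and 8.59 degrees, less where a joint would pass 70% of its speed; a pose out of reach is approached as far as the arm can. A call with a gripper value outside its range is refused whole. The fingers move at their own pace and stop on an object; "force" is the grip in N (left out, the last holds). Time passes only in rows, so rows that repeat a pose let the fingers close. It gives the time, the measured TCP pose, the force, the opening and the grip force at its end, in the units of the state.
- get_obs(): the state, without advancing time (a new reading comes with each control period).
- read_camera(name): name is "side" or "top"; returns a dict with "img" (400x640x3 uint8, red, green, blue), "camera_matrix" (3x3 intrinsics, pixels), "k1" (the pictures are not rectified: a ray, as slopes to the right and down, at radius r is drawn at 1 + k1 r^2 times it, then the intrinsics apply), "pose" (4x4, takes a point from camera to world coordinates). Camera axes: x right, y down, z forward; pixel columns grow to the right and rows downward; lengths in m; the calibration is good to about 2 mm. A picture is of the moment at which its call begins. There is no depth.
- hand_in(): hands the job in; it is judged then, once.
The state is a dict: "t": time; "q": joint angles; "joint_vel": joint speeds; "joint_torque": joint torques, N m; "eef_pos": TCP position; "tool_rot": TCP orientation; "contact_force": force on the tool from outside, world axes, zero at the start; "torque": the same for the moment, N m; "gripper_width": opening from 0.0 (shut) to 1.0 (fully open); "grasp_force": force on a finger pad.
Only numpy, scipy, OpenCV 4.12 (cv2) and the standard library are available. Lean on these libraries where they do the work, as an engineer would, in place of code of your own. Each camera call takes 0.05 s, during which the arm holds its last target. There are 200 camera calls.

### The job

Open the drawer of the steel cutlery caddy: one of the five identical grey tiles sunk in its flat top is the concealed release and yields under a fingertip, the other four are rigid blanks. Feel across the tiles with light touches of the fingertips, press the one that gives fully home so that the drawer springs out at the front by itself, then let the tile come back up and move clear. Grasp nothing, never press hard, and leave the bell, salt shaker, cup and bowl standing where they are.

Things in the scene. Friction and masses are not known exactly. Their poses are not given: they have to be found in the camera images.
- caddy: Low steel caddy fixed to the worktop, 150 (its x) by 330 (its y) by 95 mm tall; origin: centre of its underside. The drawer comes out of its -x face, the front. Its flat top has a row of five square pockets, 50 mm wide, 58 mm apart along its y; in each sits a 48 mm square grey tile, face 2 mm below the top. All look alike; which is the release is drawn anew each time.
- release (a joint): Downward travel of the release tile, wherever it sits, in m: 0 at rest, 0.008 fully home. It yields from about 2 N, takes about 5 N fully home, frees the drawer at about 0.005, and springs back up by itself when left. It does not tell which tile it is. The four blanks sit on hard rubber and give less than 1 mm at 10 N.
- drawer (a joint): How far the drawer stands out of the caddy along the caddy's -x, in m: 0 latched shut, 0.05 fully out. It is latched until the release is pressed; then a spring pushes it out in under a second and holds it there.
- drawer_front (a point): Middle of the outer face of the drawer's steel front (318 mm wide, 58 mm high), 41 mm above the worktop.
- tile_1 (a point): Centre of the face of tile 1 at rest (number 1 at the caddy's +y end, 5 at its -y end), 93 mm above the worktop, 2 mm below the flat top; axes those of the caddy.
- tile_2 (a point): Centre of the face of tile 2 at rest (number 1 at the caddy's +y end, 5 at its -y end), 93 mm above the worktop, 2 mm below the flat top; axes those of the caddy.
- tile_3 (a point): Centre of the face of tile 3 at rest (number 1 at the caddy's +y end, 5 at its -y end), 93 mm above the worktop, 2 mm below the flat top; axes those of the caddy.
- tile_4 (a point): Centre of the face of tile 4 at rest (number 1 at the caddy's +y end, 5 at its -y end), 93 mm above the worktop, 2 mm below the flat top; axes those of the caddy.
- tile_5 (a point): Centre of the face of tile 5 at rest (number 1 at the caddy's +y end, 5 at its -y end), 93 mm above the worktop, 2 mm below the flat top; axes those of the caddy.
- salt: Bystander, loose: clear and grey salt shaker, 44 mm across, 90 mm tall; origin at the centre of its underside.
- bell: Bystander, loose: domed counter bell, 74 mm across, 59 mm tall; not to be used; origin at the centre of its underside.
- cup: Bystander, loose: steel cup, 71 mm across, 74 mm tall; origin at the centre of its underside.
- bowl: Bystander, loose: black sauce bowl, 76 mm across, 30 mm tall; origin at the centre of its underside.

How it is judged:
On the way:
1. the release tile is pressed in (value of joint release above 0.0045 m), for 0.02 s.
At the end, for the whole second after the job is handed in: The drawer stands at least 40 mm out and is still, the release tile is back up (less than 2 mm in), and each of the four loose things stands upright within 15 mm of where it was (value of joint drawer above 0.04 m and velocity of joint drawer below 0.01 m/s and value of joint release below 0.002 m and distance of each of salt, bell, cup, bowl from where it was at the start of the episode below 0.015 m and angle between each of salt, bell, cup, bowl's own z axis and vertical below 0.2 rad); the robot touches nothing.
It fails at once if the arm or fingers push on anything with more than 80 N (contact force between any of the fingers, the arm and anything else above 80 N).
It fails at once if the salt is moved more than 15 mm, lifted or carried (distance of salt from where it was at the start of the episode above 0.015 m).
It fails at once if the bell is moved more than 15 mm, lifted or carried (distance of bell from where it was at the start of the episode above 0.015 m).
It fails at once if the cup is moved more than 15 mm, lifted or carried (distance of cup from where it was at the start of the episode above 0.015 m).
It fails at once if the bowl is moved more than 15 mm, lifted or carried (distance of bowl from where it was at the start of the episode above 0.015 m).
It also fails if it takes over 51 s, if anything falls off the work surface, if the arm or the gripper's body presses on something with over 40 N, if the wrist force passes 120 N, or if a joint passes its speed limit or range.

## Working session

There is one attempt and no reset: what is moved stays moved. The work goes in short steps, Python scripts to look and compute and a tool call to move; the robot and the scene stay as the last step left them, time stands still between calls to the robot, and variables do not carry over. Pictures are saved under pics/ and viewed, at most 10 in all, crops included, and the job is handed in when it is done.

Besides the shell and the picture viewer there is one more tool, called in YAML: its name, and indented under it one key for each argument. arm_command: Moves the arm, as the interface text tells. Its arguments: {"type":"object","properties":{"commands":{"type":"array","items":{"type":"number"}},"force":{"type":"number"}},"required":["commands"]}

```bash
mkdir -p pics; python3 - <<'E'
from station import *
import cv2
for n in("top","side"):
    c=read_camera(n); cv2.imwrite(f"pics/{n}0.png",c["img"][:,:,::-1]); print(n,c["camera_matrix"].tolist(),c["k1"],c["pose"].round(4).tolist())
o=get_obs();print({k:o[k] for k in("t","eef_pos","tool_rot","contact_force","gripper_width")})
E
```

```text
top [[509.48059113838957, 0.0, 316.57161412191687], [0.0, 509.48059113838957, 188.51990850644955], [0.0, 0.0, 1.0]] -0.1311408074533713 [[-0.0267, -0.9969, 0.0737, 0.4768], [-0.9996, 0.0269, 0.0019, 0.0205], [-0.0039, -0.0736, -0.9973, 1.2566], [0.0, 0.0, 0.0, 1.0]]
side [[492.49371214285657, 0.0, 324.34910074901586], [0.0, 492.49371214285657, 196.3016290515286], [0.0, 0.0, 1.0]] 0.04602313836145416 [[-0.7719, -0.5537, 0.3125, 0.2007], [-0.6357, 0.664, -0.3937, 0.512], [0.0105, -0.5025, -0.8645, 1.1465], [0.0, 0.0, 0.0, 1.0]]
{'t': 0.1, 'eef_pos': array([ 0.27302531, -0.61674074,  0.23044522]), 'tool_rot': array([-7.80961425e-04,  9.78367355e-01,  2.06873540e-01, -2.18295160e-04]), 'contact_force': array([ 1.023537  , -0.66835297, -0.202747  ]), 'gripper_width': 0.9971338267567736}
```

View pics/top0.png

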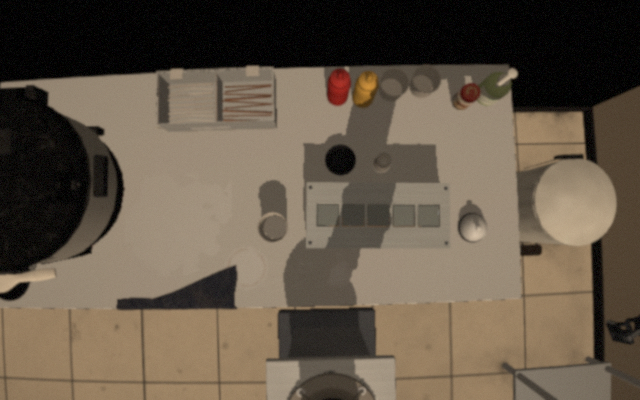

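View pics/side0.png

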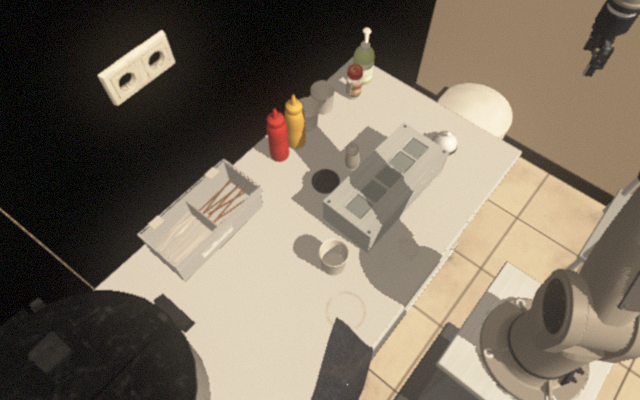

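The top view shows the caddy at about (378,215), with tile centres near (328,215), (353,215), (378,215), (404,216) and (429,216). The bowl is at (341,160), salt at (382,160), cup at (273,226) and bell at (473,227). I'll take a closer crop next.

```bash
cat > h.py <<'E'
import numpy as np,cv2
from station import *
from scipy.spatial.transform import Rotation as R
def ray(c,uv,z):
    K=c["camera_matrix"];d=np.array([[c["k1"],0,0,0,0.]])
    n=cv2.undistortPoints(np.array([[uv]],float),K,d)[0,0]
    P=c["pose"];v=P[:3,:3]@[n[0],n[1],1];o=P[:3,3]
    return o+v*(z-o[2])/v[2]
def tool(p,o=None):
    o=o or get_obs();q=o["tool_rot"]
    return R.from_quat(q[[1,2,3,0]]).inv().apply(np.array(p)-o["eef_pos"])
E
python3 - <<'E'
from h import *
c=read_camera("top")
im=c["img"][140:260,250:490,::-1]
im=np.clip(im.astype(float)*1.6,0,255).astype('uint8')
cv2.imwrite("pics/crop.png",cv2.resize(im,None,fx=3.3333,fy=3.3333,interpolation=cv2.INTER_CUBIC))
for uv in[(328,215),(353,215),(378,215),(404,216),(429,216)]:print(ray(c,uv,.093).round(4))
for uv,z in[((341,160),.03),((382,158),.09),((273,226),.07),((473,227),.03)]:print(ray(c,uv,z).round(3))
E
```

```text
[ 0.5015 -0.0017  0.093 ]
[ 0.4999 -0.0587  0.093 ]
[ 0.4983 -0.1159  0.093 ]
[ 0.4943 -0.1756  0.093 ]
[ 0.4926 -0.2334  0.093 ]
[ 0.635 -0.038  0.03 ]
[ 0.63 -0.13  0.09]
[0.48  0.127 0.07 ]
[ 0.463 -0.355  0.03 ]
```

View pics/crop.png

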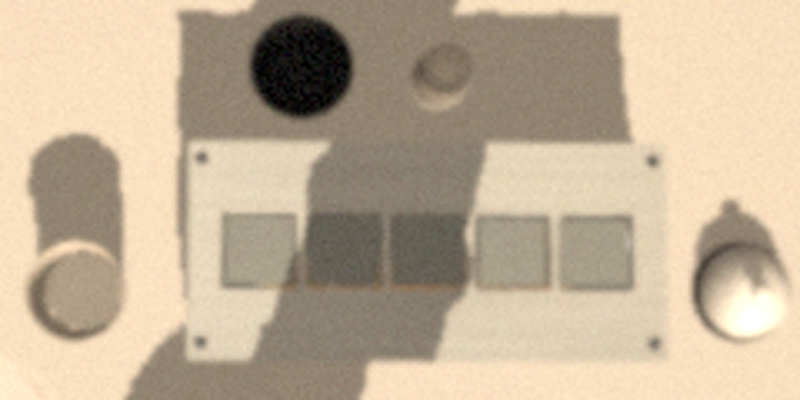

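The crop puts the tile centres at full-image u = 327.7, 353.2, 378.4, 403.9 and 429.1, v ≈ 215, so the first reading holds. Next I'll move to hover over tile 5 with the fingers shut and aligned to the caddy.

arm_command:
  commands: [0.03,-0.02,0,0,0,3,0,0.07,-0.05,0,0,0,7,0,0.11,-0.08,0.01,0,0,11,0,0.15,-0.11,0.02,0,0,15,0,0.19,-0.14,0.03,0,0,19,0,0.23,-0.17,0.04,0,0,23,0,0.27,-0.2,0.05,0,0,25.7,0,0.31,-0.23,0.06,0,0,25.7,0]

```text
t: 0.95
eef_pos: [0.4613, -0.2846, 0.1721]
tool_rot: [0.0, 1.0, -0.017, 0.0]
contact_force: [0.3, 0.5, -0.1]
gripper_width: 0.0
grasp_force: 0.0
```

```bash
python3 - <<'E'
from h import *
o=get_obs();print(o["t"],o["eef_pos"],o["contact_force"],o["gripper_width"],R.from_quat(o["tool_rot"][[1,2,3,0]]).as_matrix().round(3).tolist(),tool([.494,-.233,.125],o))
E
```

```text
0.95 [ 0.46132484 -0.28462504  0.17210875] [ 0.31326505  0.48749911 -0.08471332] 0.0004441237109347905 [[0.999, -0.033, 0.0], [-0.033, -0.999, -0.0], [0.0, 0.0, -1.0]] [ 0.03094249 -0.05268688  0.04710307]
```

arm_command:
  commands: [0.015,-0.026,0.02,0,0,0,0,0.031,-0.053,0.04,0,0,0,0,0.031,-0.053,0.057,0,0,0,0,0.031,-0.053,0.057,0,0,0,0,0.031,-0.053,0.057,0,0,0,0]

```text
t: 1.45
eef_pos: [0.4929, -0.2351, 0.1155]
tool_rot: [0.0, 1.0, -0.016, -0.0]
contact_force: [0.8, -0.1, 0.5]
gripper_width: -0.003
grasp_force: 0.0
```

```bash
python3 - <<'E'
from h import *
o=get_obs();print(o["t"],o["eef_pos"],o["contact_force"])
c=read_camera("top");im=c["img"][140:260,250:490,::-1]
im=np.clip(im.astype(float)*1.6,0,255).astype('uint8')
a=cv2.resize(im,None,fx=2.5,fy=2.5)
c=read_camera("side");im=c["img"][100:270,290:490,::-1];b=cv2.resize(im,(600,510))[:300*1+200]
a=cv2.copyMakeBorder(a,0,0,0,0,cv2.BORDER_CONSTANT)
b=cv2.resize(c["img"][110:260,300:480,::-1],(360,300))
b=cv2.copyMakeBorder(b,0,0,0,240,cv2.BORDER_CONSTANT)
cv2.imwrite("pics/hov.png",np.vstack([a,b]))
E
```

```text
1.45 [ 0.49293212 -0.23513224  0.11549237] [ 0.7505128  -0.12233044  0.52869043]
```

View pics/hov.png

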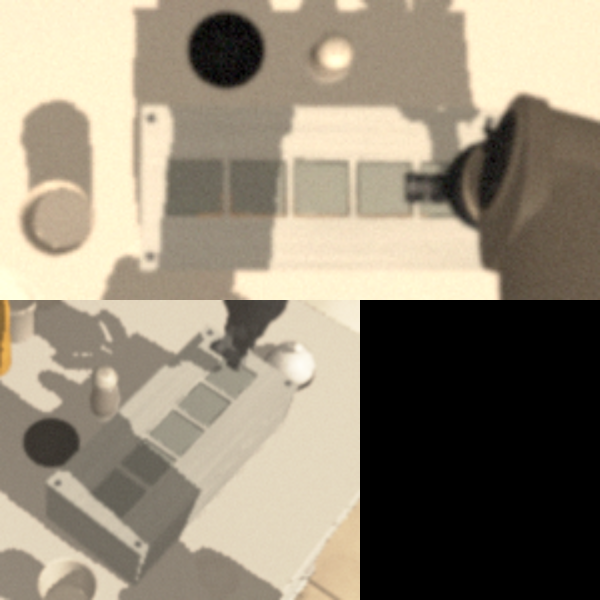

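The shut fingertips hover over tile 5, and the bell is clear. Now a light probe.

arm_command:
  commands: [0.001,0,0.01,0,0,0,0,0.001,0,0.018,0,0,0,0,0.001,0,0.021,0,0,0,0,0.001,0,0.022,0,0,0,0,0.001,0,0.023,0,0,0,0,0.001,0,0.024,0,0,0,0,0.001,0,0.024,0,0,0,0]

```text
t: 2.25
eef_pos: [0.4938, -0.2346, 0.0922]
tool_rot: [-0.0, 1.0, -0.016, -0.001]
contact_force: [-5.1, 0.9, 10.0]
gripper_width: -0.004
grasp_force: 5.1
```

Tile 5 is rigid: 10 N with less than 1 mm of give. On to tile 4, 58 mm along +y.

arm_command:
  commands: [0,0,-0.015,0,0,0,0,0,-0.02,-0.02,0,0,0,0,0,-0.045,-0.02,0,0,0,0,0,-0.058,-0.018,0,0,0,0,0,-0.058,-0.009,0,0,0,0,0,-0.058,-0.003,0,0,0,0,0,-0.058,-0.001,0,0,0,0,0,-0.058,0,0,0,0,0]

```text
t: 3.05
eef_pos: [0.4958, -0.1775, 0.091]
tool_rot: [0.0, 1.0, -0.017, -0.001]
contact_force: [-1.4, 0.8, 4.3]
gripper_width: 0.001
grasp_force: 2.1
```

arm_command:
  commands: [0,0,0,0,0,0,0]

```text
t: 3.15
eef_pos: [0.4959, -0.1775, 0.0912]
tool_rot: [0.0, 1.0, -0.016, -0.0]
contact_force: [-0.4, 0.6, 0.1]
gripper_width: -0.001
grasp_force: 0.4
```

The force dropped to near zero at 1.8 mm below tile 4's resting face, so it may be giving. I'll press further in small steps.

arm_command:
  commands: [0,0,0.001,0,0,0,0,0,0,0.002,0,0,0,0,0,0,0.002,0,0,0,0]

```text
t: 3.45
eef_pos: [0.4961, -0.1773, 0.0895]
tool_rot: [0.0, 1.0, -0.016, -0.0]
contact_force: [-2.0, -2.5, 3.1]
gripper_width: -0.001
grasp_force: 1.5
```

Tile 4 yields: 3.5 mm in at 3 N. I'll press it home.

arm_command:
  commands: [0,0,0.001,0,0,0,0,0,0,0.002,0,0,0,0,0,0,0.003,0,0,0,0,0,0,0.004,0,0,0,0,0,0,0.0045,0,0,0,0,0,0,0.0045,0,0,0,0]

```text
t: 4.05
eef_pos: [0.4965, -0.1769, 0.0851]
tool_rot: [0.0, 1.0, -0.016, 0.0]
contact_force: [-2.3, -3.5, 4.0]
gripper_width: -0.005
grasp_force: 2.3
```

It is 7.9 mm in, which is fully home. Now lift clear.

arm_command:
  commands: [0,0,-0.005,0,0,0,0,0,0,-0.015,0,0,0,0,0,0,-0.04,0,0,0,0,0,0,-0.08,0,0,0,0,0,0,-0.12,0,0,0,0,0,0,-0.12,0,0,0,0,0,0,-0.12,0,0,0,0,0,0,-0.12,0,0,0,0]

```text
t: 4.85
eef_pos: [0.4955, -0.1759, 0.2041]
tool_rot: [-0.0, 1.0, -0.016, -0.001]
contact_force: [-0.4, -0.1, -0.3]
gripper_width: 0.0
grasp_force: 0.0
```

```bash
python3 - <<'E'
from h import *
o=get_obs();print(o["t"],o["eef_pos"],o["contact_force"])
ims=[]
for n,s in(("top",(130,270,240,500)),("side",(100,270,290,490))):
    im=read_camera(n)["img"][s[0]:s[1],s[2]:s[3],::-1]
    ims.append(cv2.resize(np.clip(im*1.4,0,255).astype('uint8'),(520,290)))
cv2.imwrite("pics/end.png",np.vstack(ims))
E
```

```text
4.85 [ 0.49550984 -0.17587562  0.20413619] [-0.38227517 -0.14169283 -0.2533552 ]
```

View pics/end.png

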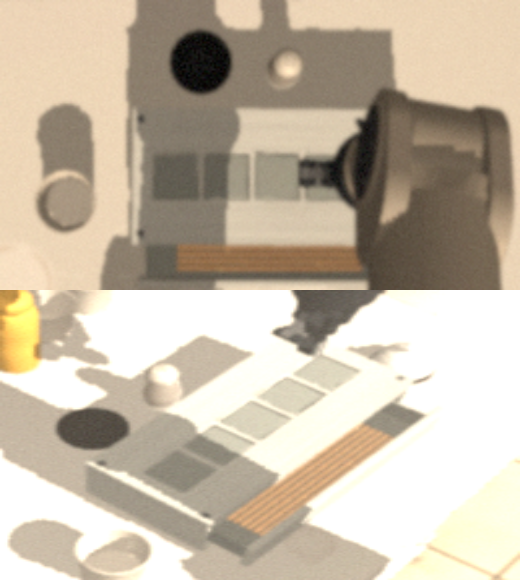

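The drawer stands out in both views: its front edge is at about (250,280) in the upper crop, and the caddy edge is at about 245. The bystanders look undisturbed. I'll measure the drawer travel and then hand in.

```bash
python3 - <<'E'
from h import *
c=read_camera("top")
g=c["img"][240:275,350:380].mean((1,2));print(g.round().astype(int).tolist())
for v in(248.3,264,265,266):print(v,ray(c,(365,v),.095)[0].round(4),ray(c,(365,v),.07)[0].round(4))
E
```

```text
[136, 137, 139, 139, 137, 135, 132, 124, 108, 92, 83, 77, 81, 80, 76, 79, 82, 78, 78, 82, 80, 71, 64, 63, 74, 105, 131, 144, 149, 151, 150, 148, 148, 149, 149]
248.3 0.4235 0.4223
264 0.3879 0.386
265 0.3856 0.3837
266 0.3834 0.3814
```

```bash
python3 - <<'E'
from h import *
c=read_camera("top")
im=c["img"][235:285,300:420,::-1]
cv2.imwrite("pics/dr.png",cv2.resize(cv2.normalize(im,None,0,255,cv2.NORM_MINMAX),None,fx=6,fy=6,interpolation=cv2.INTER_CUBIC))
for v in(268,270,272):print(v,ray(c,(365,v),.07)[0].round(4))
E
```

```text
268 0.3767
270 0.3721
272 0.3675
```

View pics/dr.png

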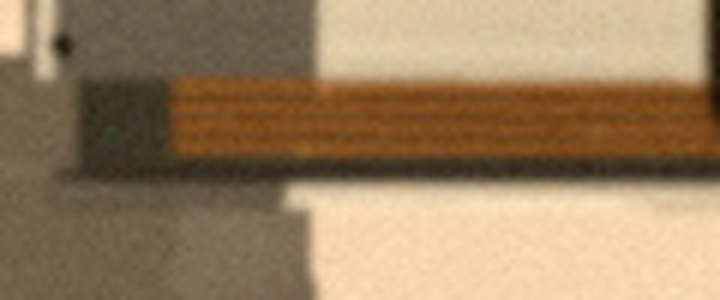

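The enlargement shows the drawer front's lit top edge at v ≈ 265–269.5. Its outer face is therefore at x ≈ 0.373, about 50 mm out.

```bash
python3 -c "
from station import *
print(hand_in())"
```

```text
the job is handed in; nothing more can be done
None
```

I handed the job in: tile 4 was the release, and pressing it home (7.9 mm, about 4–5 N) sprang the drawer about 50 mm out; the arm is clear and the bystanders look undisturbed in the pictures, though the tile's return and the judge's verdict weren't shown to me.

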